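# Sweep relay boards through the gate into the feed lane

## Task

Sweep the two loose relay boards lying in front of the aluminium feed lane through its narrow gate and into the lane, one after the other in either order, until both lie flat in it, completely past the gate posts. Only push them gently along the table with the fingertips: do not pinch or pick up any board, and bring each one fully through before the next enters the gate. Do not disturb the glue bottle, the lamp holder or the marker that lie around the lane.

Things in the scene. Friction and masses are not known exactly. Their poses are not given: they have to be found in the camera images.
- feed_lane: aluminium feed lane fixed on the table, no floor (boards slide on the table). Origin: on the table, midway between the gate posts; +x runs from the gate into the lane, +y left of that, z up. Gate: two steel posts 10 mm thick, 18 mm high, 50 mm clear between them, at x = 0: one board passes in any turn, two abreast do not. Walls 6 mm thick, 14 mm high, open above.
- wing_left (a point): tip of the left funnel wing, on the table, at x = -62 mm, y = +63 mm of the lane. In front of the gate two straight wings, 6 mm thick and 14 mm high, spread at 30 degrees to the lane from the posts as a funnel; the right one mirrors the left (its tip at y = -63 mm). A crooked board can catch in the funnel; a push on its other side frees it.
- board_a: one of two alike loose relay boards that lie flat in front of the gate: tan circuit board 27 x 34 x 2 mm (x by y), with a blue relay and white connectors on it, 13 mm high in all, 10 to 20 g. Components start about 7 mm in from the board's x edges and 1 mm in from its y edges. Origin: middle of the underside, z up. 
- board_b: one of two alike loose relay boards that lie flat in front of the gate: tan circuit board 27 x 34 x 2 mm (x by y), with a blue relay and white connectors on it, 13 mm high in all, 10 to 20 g. Components start about 7 mm in from the board's x edges and 1 mm in from its y edges. Origin: middle of the underside, z up. 
- lane_end (a point): point on the table at the middle of the inner face of the lane's end stop, 110 mm from the gate (x = 110 mm, y = 0). The lane is 54 mm wide inside. A black sensor block 18 mm high stands outside the stop, to x = 148 mm; four screwed feet 6 mm high stick out 19 mm from the side walls.
- glue_bottle: red and white glue bottle, 36 mm across, 92 mm tall, loose, upright. Origin: middle of its foot. Stands near the work; must be left where it is.
- lamp_holder: white lamp holder with bulb and short lead, 33 x 150 x 41 mm (long along its y), loose. Origin: middle of its underside. Stands near the work; must be left where it is.
- marker: felt marker with black cap, 18 x 132 x 19 mm (long along its y), loose, lying down. Origin: middle of its underside. Stands near the work; must be left where it is.

How it is judged:
By the outcome, as a careful person would: the job done as asked, in the order asked, and still so for the second after the job is handed in, with the robot touching nothing.
It also fails if it takes over 61 s, if anything falls off the work surface, if the arm or the gripper's body presses on something with over 40 N, if the wrist force passes 120 N, or if a joint passes its speed limit or range.

## Robot

A 6-joint arm with a two-finger parallel gripper is mounted at the origin on the work surface; the furniture and walls round the work are solid. World frame = base frame: x ahead of the robot, y to its left, z up, the work surface at z = 0. Lengths are in mm, angles in rad, forces in N, time in s.
With the tool pointing down it reaches from about 250 to 725 mm from the base axis. Payload 4 kg.
Tool frame: the origin (TCP) lies between the finger pads; the fingertips stand 25 mm ahead of it and the grasp point (between the pads) lies 6 mm ahead of it (ctrl.tip_reach is the distance from the TCP to the fingertips, in mm); z points along the fingers, y is the line along which they close (so a half turn about z gives the same grasp; the last joint's range is limited). The gripper opens to 85 mm and grips with 20 to 120 N. Pads are 22 mm wide; open, the fingers measure 114 mm over their backs; the gripper's body (76 mm by 85 mm) begins 54 mm behind the grasp point. The pads swing forward as they close: fully open they stand 13 mm farther back than shut.
Start: joints at [1.224, 0.241, 0.005, 1.335, 0, 1.571], TCP at [169.943, 470.233, 256.306] pointing down, gripper open.
Joint ranges: [-2.72, 2.72], [-1.05, 1.87], [-1.09, 1.28], [-1.99, 2.15], [-1.42, 1.44], [-3.14, 3.14]. Speed limits (rad/s): [2.79, 2.79, 3.14, 3.14, 3.14, 3.14].

## Interface

Orientations are given as a rotation vector (axis times angle).
In Python, from plant import ctrl, imaging, finish_job gives the robot as it stands.
- The arm moves only by the tool carry_out, never from a script. Its arguments are lists of equal length, an entry for each row: "translation": the shift along the tool's x, y, z in mm, a list of three; "delta_rot": the turn, a rotation vector about the tool's x, y, z in rad, a list of three; "gripper": the closure in counts, from 0 (fully open) to 255 (shut). In form: {"translation": [[x, y, z], ...], "delta_rot": [[rx, ry, rz], ...], "gripper": [gripper, ...]}. A call has 1 to 5 rows; each row is the pose to reach, as a shift and turn from the pose commanded when the call began, along the tool's axes at that moment; what a row does not reach only later rows make up. A row lasts 1/10 s, in which the tool goes at most 50 mm and 8.59 degrees, less where a joint would pass 70% of its speed; a pose out of reach is approached as far as the arm can. A call with a gripper value outside its range is refused whole. The fingers move at their own pace and stop on an object; "newtons" is the grip in N (left out, the last holds). Time passes only in rows, so rows that repeat a pose let the fingers close. It gives the time, the measured TCP pose, the force, the opening and the grip force at its end, in the units of the state.
- ctrl.state(): the state, without advancing time (a new reading comes with each control period).
- imaging.grab_frame(name): name is "side" or "top"; returns (picture, depth): 480x640x3 uint8, red, green, blue; 480x640 float32, mm along the optical axis (not along the pixel's ray), 0 where there is no reading.
- imaging.camera_info(name): a dict with "fx", "fy", "cx", "cy" (pixels), "dist_coeffs" ([k1, k2, p1, p2, k3] as OpenCV has them; the pictures are not rectified), "xyz" and "orientation" of the camera in the world. Camera axes: x right, y up, looking along -z (the intrinsics and any distortion apply to the point x, -y, -z); pixel columns grow to the right and rows downward; lengths in mm; the calibration is good to about 2 mm. A picture is of the moment at which its call begins. camera_info takes no time and is no camera call.
- finish_job(): hands the job in; it is judged then, once.
The state is a dict: "clock": time; "qpos": joint angles; "qd": joint speeds; "effort": joint torques, N m; "eef_pos": TCP position; "orientation": TCP orientation; "wrist_force": force on the tool from outside, world axes, zero at the start; "ft_torque": the same for the moment, N m; "grip_width": opening from 0.0 (shut) to 1.0 (fully open); "finger_force": force on a finger pad.
Only numpy, scipy, OpenCV 4.12 (cv2) and the standard library are available. Lean on these libraries where they do the work, as an engineer would, in place of code of your own. Each camera call takes 0.05 s, during which the arm holds its last target. There are 200 camera calls.

## Working session

There is one attempt and no reset: what is moved stays moved. The work goes in short steps, Python scripts to look and compute and a tool call to move; the robot and the scene stay as the last step left them, time stands still between calls to the robot, and variables do not carry over. Pictures are saved under pics/ and viewed, at most 10 in all, crops included, and the job is handed in when it is done.

Besides the shell and the picture viewer there is one more tool, called after ">>>" by a JSON object that holds its "method" and its "body", one argument or row to a line. carry_out: Moves the arm, as the interface text tells. Its arguments: {"type":"object","properties":{"translation":{"type":"array"},"delta_rot":{"type":"array"},"gripper":{"type":"array"},"newtons":{"type":"number"}},"required":["translation","delta_rot","gripper"]}

```bash
mkdir -p pics; ls
cat > h.py <<'E'
import numpy as np, cv2
from scipy.spatial.transform import Rotation as R
from plant import ctrl, imaging, finish_job
def cam(n):
    c=imaging.camera_info(n); K=np.array([[c['fx'],0,c['cx']],[0,c['fy'],c['cy']],[0,0,1]])
    return c,K,np.array(c['dist_coeffs'],float),np.array(c['xyz'],float),R.from_rotvec(c['orientation']).as_matrix() if len(c['orientation'])==3 else None
def plane(n,px,z):
    c,K,d,o,M=cam(n); p=cv2.undistortPoints(np.array(px,float).reshape(-1,1,2),K,d).reshape(-1,2)
    r=np.c_[p[:,0],-p[:,1],-np.ones(len(p))]@M.T
    return o+r*((z-o[2])/r[:,2])[:,None]
def proj(n,P):
    c,K,d,o,M=cam(n); q=(np.array(P,float).reshape(-1,3)-o)@M; q=q*[1,-1,-1]
    return cv2.projectPoints(q,np.zeros(3),np.zeros(3),K,d)[0].reshape(-1,2)
def save(n,f):
    im,de=imaging.grab_frame(n); cv2.imwrite('pics/'+f,im[:,:,::-1]); return im,de
E
python3 - <<'E'
from h import *
for n in('top','side'):
    print(imaging.camera_info(n)); im,de=save(n,n+'0.png'); np.savez(n+'0.npz',im=im,de=de)
print(ctrl.state(),ctrl.tip_reach)
E
```

```text
pics
{'fx': 506.83085216732593, 'fy': 506.83085216732593, 'cx': 324.7698368294588, 'cy': 231.9264715747018, 'dist_coeffs': array([0.0234232, 0.       , 0.       , 0.       , 0.       ]), 'xyz': array([498.90506124, 130.96563996, 905.34751679]), 'orientation': array([ 0.07556657, -0.04420712, -1.58175072])}
{'fx': 441.1770228923118, 'fy': 441.1770228923118, 'cx': 321.5183750578219, 'cy': 241.79468417978225, 'dist_coeffs': array([0.01610109, 0.        , 0.        , 0.        , 0.        ]), 'xyz': array([495.21819958, 863.41849632, 484.91539153]), 'orientation': array([ 0.07233795, -1.52563976, -2.69631996])}
{'clock': 0.1, 'qpos': array([ 1.22399420e+00,  2.41348728e-01,  3.87755309e-03,  1.33520875e+00,
       -6.18903601e-06,  1.57076224e+00]), 'qd': array([ 0.00171545, -0.0019118 ,  0.00322427,  0.00024774, -0.00053842,
        0.00037576]), 'effort': array([-1.23351206e-04, -3.73137403e+01,  2.53010309e+01,  1.08451193e-02,
        3.81114148e-05, -1.59889979e-06]), 'eef_pos': array([169.77322004, 469.74898955, 255.50350044]), 'orientation': array([-5.41921667e-01, -3.09417406e+00,  2.91574815e-03]), 'wrist_force': array([-0.03237577, -0.27713433,  0.58919947]), 'ft_torque': array([ 0.00891721,  0.0317309 , -0.00467395]), 'finger_force': 0.0, 'grip_width': 0.9980625962767012} 25.0
```

View pics/top0.png

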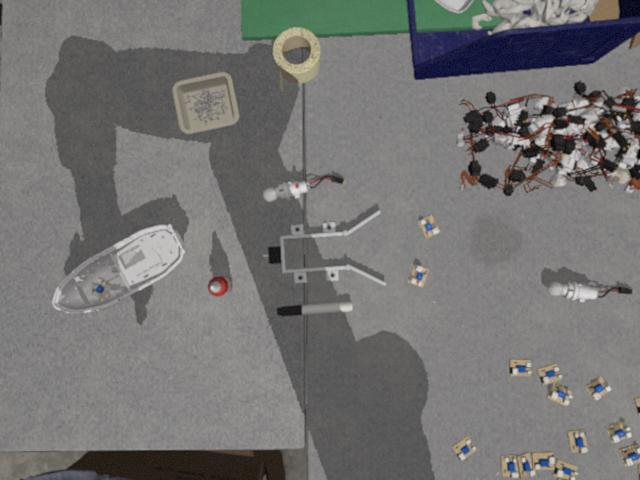

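View pics/side0.png

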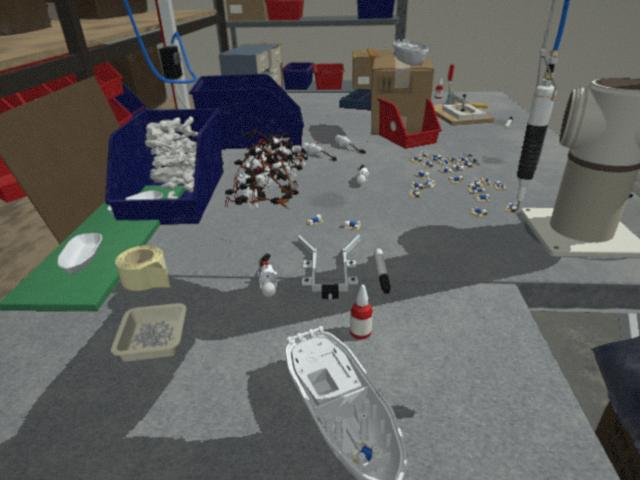

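The top view shows the gate near px (348,250) with the lane running left (world +y). The boards are at (429,226) and (418,276), the marker at (315,309), the lamp holder at (290,190) and the bottle at (218,287). I'll measure these next.

Run:
```python
from h import *
im=np.load('top0.npz')['im']; de=np.load('top0.npz')['de']
x0,y0=250,170
c=cv2.resize(im[y0:y0+150,x0:x0+200,::-1],None,fx=4,fy=4,interpolation=cv2.INTER_CUBIC); cv2.imwrite('pics/crop0.png',c)
hsv=cv2.cvtColor(im,cv2.COLOR_RGB2HSV)
# boards: tan or blue or white region
roi=np.zeros(im.shape[:2],np.uint8); roi[205:300,400:450]=1
m=((hsv[...,1]>60)|(hsv[...,2]>190)).astype(np.uint8)*roi
n,l,s,ce=cv2.connectedComponentsWithStats(m)
for i in range(1,n):
    if s[i,4]<40: continue
    pts=np.argwhere(l==i)[:,::-1]
    W=plane('top',pts,3)[:,:2].astype(np.float32)
    r=cv2.minAreaRect(W); print('board',ce[i],s[i,4],r, W.mean(0))
    b=m.copy(); b=((l==i)&(hsv[...,0]>95)&(hsv[...,0]<130)&(hsv[...,1]>120)); print(' blue',plane('top',np.argwhere(b)[:,::-1],12).mean(0),b.sum())
print('wing/posts guess',plane('top',[(379,212),(385,284)],14),plane('top',[(348,234),(349,267)],18))
print('depth table',[plane('top',[p],0)[0].round() .tolist()+[float(de[p[1],p[0]])] for p in((400,250),(320,330),(280,330),(320,253))])
```

```text
board [427.70909091 225.46666667] 165 ((575.624755859375, -35.81298828125), (31.87598991394043, 24.708433151245117), 25.044572830200195) [577.0648   -34.649036]
 blue [574.69884513 -34.13500258  12.        ] 34
board [415.77272727 274.42045455] 88 ((490.66033935546875, -12.718095779418945), (19.95860481262207, 30.136262893676758), 72.72216033935547) [490.54315  -11.362509]
 blue [488.25964816 -16.11733512  12.        ] 31
board [422.02985075 274.95522388] 67 ((488.09893798828125, -22.63054847717285), (32.17366027832031, 15.286539077758789), 5.656249523162842) [489.49826  -22.332613]Traceback (most recent call last):
  File "<stdin>", line 15, in <module>
  File "h.py", line 8, in plane
    c,K,d,o,M=cam(n); p=cv2.undistortPoints(np.array(px,float).reshape(-1,1,2),K,d).reshape(-1,2)
                        ~~~~~~~~~~~~~~~~~~~^^^^^^^^^^^^^^^^^^^^^^^^^^^^^^^^^^^^^^^^
cv2.error: OpenCV(4.12.0) /io/opencv/modules/calib3d/src/undistort.dispatch.cpp:347: error: (-215:Assertion failed) CV_IS_MAT(_src) && CV_IS_MAT(_dst) && (_src->rows == 1 || _src->cols == 1) && (_dst->rows == 1 || _dst->cols == 1) && _src->cols + _src->rows - 1 == _dst->rows + _dst->cols - 1 && (CV_MAT_TYPE(_src->type) == CV_32FC2 || CV_MAT_TYPE(_src->type) == CV_64FC2) && (CV_MAT_TYPE(_dst->type) == CV_32FC2 || CV_MAT_TYPE(_dst->type) == CV_64FC2) in function 'cvUndistortPointsInternal'
```

View pics/crop0.png

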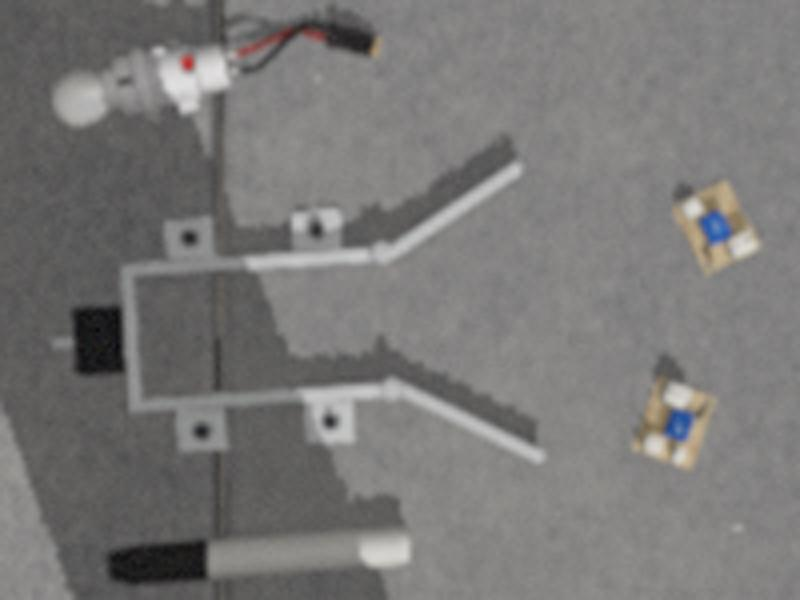

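The enlarged crop shows the wing tips at crop px (519,168) and (542,457), and the posts at (382,253) and (392,389). The end stop runs from (134,272) to (142,400). Both boards lie clear on the right, and their corners are visible.

```bash
cat >> h.py <<'E'
def crop2px(p,x0=250,y0=170,s=4): return (np.array(p,float)+.5)/s-.5+[x0,y0]
E
python3 - <<'E'
from h import *
de=np.load('top0.npz')['de']
w=plane('top',crop2px([(519,168),(542,457)]),14)[:,:2]; p=plane('top',crop2px([(382,253),(392,389)]),18)[:,:2]
e=plane('top',crop2px([(134,272),(142,400)]),14)[:,:2]
wm,pm,em=w.mean(0),p.mean(0),e.mean(0)
print('wings',w,np.linalg.norm(w[0]-w[1]),'posts',p,np.linalg.norm(p[0]-p[1]),'end',e)
print('lens wing-gate',np.linalg.norm(wm-pm),'gate-end',np.linalg.norm(pm-em))
d=em-wm; a=np.arctan2(d[1],d[0]); print('axis deg',np.degrees(a), 'perp from wings',np.degrees(np.arctan2(*(w[0]-w[1])[::-1])))
A=plane('top',crop2px([(674,205),(729,181),(761,245),(708,275)]),2)[:,:2]
B=plane('top',crop2px([(659,378),(717,398),(692,469),(632,448)]),2)[:,:2]
u=np.array([np.cos(a),np.sin(a)]);v=np.array([-u[1],u[0]])
G=(pm+ (wm+62*u)+(em-110*u))/3; print('G',G)
for n,X in(('A',A),('B',B)):
    c=X.mean(0); print(n,c,'lane',(c-G)@u,(c-G)@v,'corners lane',np.c_[(X-G)@u,(X-G)@v].round(1).tolist(),[round(float(np.linalg.norm(X[i]-X[i-1])),1) for i in range(4)])
print('marker ends',plane('top',crop2px([(110,563),(410,548)]),10)[:,:2],'lamp',plane('top',crop2px([(55,98),(380,45),(190,110)]),15)[:,:2])
print('depths',[(plane('top',[q],0)[0].round(),de[q[1],q[0]]) for q in((400,250),(320,330),(280,330))])
# side view check: wing tips and posts reprojected
print('side', proj('side',[[*w[0],14],[*w[1],14],[*A.mean(0),6],[*B.mean(0),6]]).round())
s=ctrl.state(); print(R.from_rotvec(s['orientation']).as_matrix().round(3))
E
```

```text
wings [[601.72668158  51.5732044 ]
 [474.75804351  44.02441562]] 127.19284281982547 posts [[564.58276409 112.58973358]
 [505.03521071 109.07422675]] 59.65123554684617 end [[557.84813542 222.00278475]
 [501.48190113 218.7467389 ]]
lens wing-gate 63.126607743001 gate-end 109.6634917960639
axis deg 92.8453649027631 perp from wings 3.4024559870969955
G [535.03303862 110.35490965]
A [575.73620532 -37.29119625] lane -149.4846085516211 -33.32374790822273 corners lane [[-130.8, -44.1], [-155.9, -53.3], [-167.8, -23.9], [-143.4, -12.0]] [34.5, 26.8, 31.7, 27.1]
B [488.71628659 -16.0491341 ] lane -123.9490158531916 52.53441982206936 corners lane [[-118.4, 32.2], [-143.2, 42.6], [-129.9, 73.0], [-104.3, 62.3]] [33.2, 26.9, 33.3, 27.8]
marker ends [[430.42715311 233.52258127]
 [435.65629495 102.03213401]] lamp [[635.6259294  256.63971704]
 [657.30166991 112.11645022]
 [629.43123212 196.68430542]]
depths [(array([534.,  15.,   0.]), np.float32(903.5581)), (array([395., 159.,   0.]), np.float32(897.6968)), (array([395., 230.,   0.]), np.float32(897.7526))]
side [[299. 235.]
 [358. 234.]
 [314. 218.]
 [352. 223.]]
[[-0.94   0.34  -0.001]
 [ 0.34   0.94  -0.002]
 [-0.    -0.002 -1.   ]]
```

```bash
cat >> h.py <<'E'
G=np.array([535.,110.4]); LA=np.radians(92.9)
U=np.array([np.cos(LA),np.sin(LA)]); V=np.array([-U[1],U[0]])
def L2W(x,y,h): return np.r_[G+x*U+y*V, np.degrees(LA)+h]   # lane x,y,heading deg -> world x,y,yaw deg
def W2L(p): return (np.asarray(p)[:2]-G)@np.c_[U,V]
def plan(cur,ways,g):
    """cur/ways: (x,y,z,yaw deg[,rows]); 'pusher' yaw = tool x direction. prints 5-row calls."""
    rows=[]; p=np.array(cur,float)
    for w in ways:
        n=w[4]; w=np.array(w[:4],float)
        rows+=[p+(w-p)*(i+1)/n for i in range(int(n))]; p=w
    c=np.array(cur,float)
    for k in range(0,len(rows),5):
        t=np.radians(c[3]); X=np.array([np.cos(t),np.sin(t)]); Y=np.array([X[1],-X[0]]); tr=[];rr=[]
        for r in rows[k:k+5]:
            d=r[:2]-c[:2]; tr.append([round(float(d@X)),round(float(d@Y)),round(float(c[2]-r[2]))]); rr.append([0,0,round(float(np.radians(c[3]-r[3])),2)])
        print(tr,rr,[g]*len(tr))
        c=np.r_[c[:2]+tr[-1][0]*X+tr[-1][1]*Y, c[2]-tr[-1][2], c[3]-np.degrees(rr[-1][2])]
    print('end',c.round(2).tolist(),'lane',W2L(c).round(1))
E
python3 - <<'E'
from h import *
s=L2W(-149.5-40*np.cos(np.radians(22)),-33.3-40*np.sin(np.radians(22)),22); print(s)
plan((169.94,470.23,256.31,160.1),[(s[0],s[1],86,s[2],20)],225)
E
```

```text
[592.66243167 -73.50555957 114.9       ]
[[-29, -18, 9], [-58, -37, 17], [-87, -55, 26], [-117, -73, 34], [-146, -92, 43]] [[0, 0, 0.04], [0, 0, 0.08], [0, 0, 0.12], [0, 0, 0.16], [0, 0, 0.2]] [225, 225, 225, 225, 225]
[[-32, -12, 8], [-64, -24, 17], [-96, -37, 25], [-128, -49, 34], [-161, -61, 42]] [[0, 0, 0.04], [0, 0, 0.08], [0, 0, 0.12], [0, 0, 0.15], [0, 0, 0.19]] [225, 225, 225, 225, 225]
[[-34, -6, 9], [-67, -12, 17], [-101, -18, 26], [-135, -24, 34], [-169, -30, 43]] [[0, 0, 0.04], [0, 0, 0.08], [0, 0, 0.12], [0, 0, 0.16], [0, 0, 0.2]] [225, 225, 225, 225, 225]
[[-35, 1, 8], [-69, 2, 17], [-103, 3, 25], [-138, 4, 34], [-172, 5, 42]] [[0, 0, 0.04], [0, 0, 0.08], [0, 0, 0.12], [0, 0, 0.16], [0, 0, 0.2]] [225, 225, 225, 225, 225]
end [592.43, -73.34, 86.31, 114.84] lane [-186.4  -48.1]
```

>>> {"method": "carry_out", "body": {
  "translation": [
    [-29,-18,9],
    [-58,-37,17],
    [-87,-55,26],
    [-117,-73,34],
    [-146,-92,43]
  ],
  "delta_rot": [
    [0,0,0.04],
    [0,0,0.08],
    [0,0,0.12],
    [0,0,0.16],
    [0,0,0.2]
  ],
  "gripper": [225,225,225,225,225]
}}

```text
clock: 0.6
eef_pos: [276.5, 332.9, 212.7]
orientation: [-0.85, -3.024, 0.001]
wrist_force: [0.5, 0.1, -0.8]
grip_width: 0.145
finger_force: 0.0
```

>>> {"method": "carry_out", "body": {
  "translation": [
    [-32,-12,8],
    [-64,-24,17],
    [-96,-37,25],
    [-128,-49,34],
    [-161,-61,42]
  ],
  "delta_rot": [
    [0,0,0.04],
    [0,0,0.08],
    [0,0,0.12],
    [0,0,0.15],
    [0,0,0.19]
  ],
  "gripper": [225,225,225,225,225]
}}

```text
clock: 1.1
eef_pos: [382.1, 196.9, 170.6]
orientation: [-1.133, -2.93, 0.001]
wrist_force: [0.4, 0.1, 0.0]
grip_width: 0.119
finger_force: 0.0
```

>>> {"method": "carry_out", "body": {
  "translation": [
    [-34,-6,9],
    [-67,-12,17],
    [-101,-18,26],
    [-135,-24,34],
    [-169,-30,43]
  ],
  "delta_rot": [
    [0,0,0.04],
    [0,0,0.08],
    [0,0,0.12],
    [0,0,0.16],
    [0,0,0.2]
  ],
  "gripper": [225,225,225,225,225]
}}

```text
clock: 1.6
eef_pos: [487.2, 61.2, 127.7]
orientation: [-1.421, -2.801, 0.0]
wrist_force: [-0.1, 0.1, 0.5]
grip_width: 0.115
finger_force: 0.0
```

>>> {"method": "carry_out", "body": {
  "translation": [
    [-35,1,8],
    [-69,2,17],
    [-103,3,25],
    [-138,4,34],
    [-172,5,42]
  ],
  "delta_rot": [
    [0,0,0.04],
    [0,0,0.08],
    [0,0,0.12],
    [0,0,0.16],
    [0,0,0.2]
  ],
  "gripper": [225,225,225,225,225]
}}

```text
clock: 2.1
eef_pos: [593.0, -74.3, 85.2]
orientation: [-1.693, -2.645, 0.001]
wrist_force: [0.0, 0.1, 0.4]
grip_width: 0.116
finger_force: 0.0
```

>>> {"method": "carry_out", "body": {
  "translation": [
    [0,0,20],
    [0,0,40],
    [0,0,54],
    [0,0,59],
    [0,0,59]
  ],
  "delta_rot": [
    [0,0,0],
    [0,0,0],
    [0,0,0],
    [0,0,0],
    [0,0,0]
  ],
  "gripper": [225,225,225,225,225]
}}

```text
clock: 2.6
eef_pos: [592.0, -72.8, 26.8]
orientation: [-1.69, -2.647, 0.001]
wrist_force: [1.1, -0.5, 0.1]
grip_width: 0.114
finger_force: 0.0
```

>>> {"method": "carry_out", "body": {
  "translation": [
    [0,0,1],
    [0,0,1]
  ],
  "delta_rot": [
    [0,0,0],
    [0,0,0]
  ],
  "gripper": [225,225]
}}

```text
clock: 2.8
eef_pos: [593.3, -72.9, 26.9]
orientation: [1.69, 2.647, 0.001]
wrist_force: [0.4, 0.0, 0.0]
grip_width: 0.117
finger_force: 0.0
```

>>> {"method": "carry_out", "body": {
  "translation": [
    [0,0,1],
    [0,0,1]
  ],
  "delta_rot": [
    [0,0,0],
    [0,0,0]
  ],
  "gripper": [225,225]
}}

```text
clock: 3.0
eef_pos: [592.9, -73.0, 25.6]
orientation: [1.691, 2.647, 0.0]
wrist_force: [-0.1, 0.5, -1.5]
grip_width: 0.117
finger_force: 0.0
```

Run:
```python
from h import *
im,_=save('top','t1.png'); cv2.imwrite('pics/c1.png',cv2.resize(im[200:310,360:480,::-1],None,fx=5,fy=5,interpolation=cv2.INTER_CUBIC))
s=ctrl.state();print(s['eef_pos'],s['wrist_force'])
```

```text
[592.83579604 -73.06351604  25.53670809] [-0.33554663  0.61279526  0.25165394]
```

View pics/c1.png

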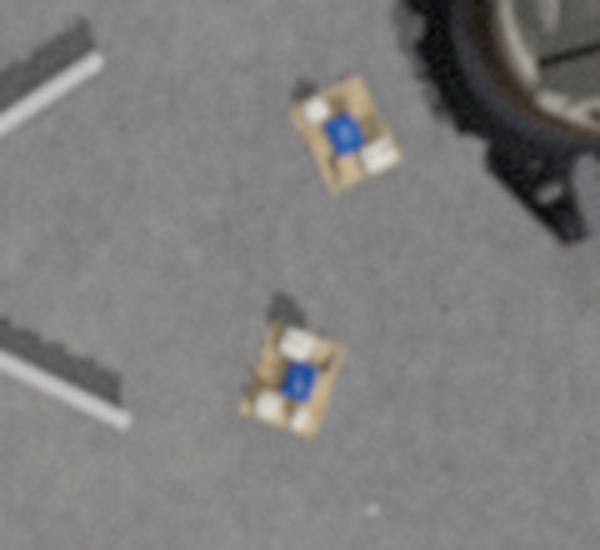

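The crop shows both boards still lying as measured, with the gripper behind board A at top right. I'll probe 1 mm lower before planning the push.

>>> {"method": "carry_out", "body": {
  "translation": [
    [0,0,1],
    [0,0,1]
  ],
  "delta_rot": [
    [0,0,0],
    [0,0,0]
  ],
  "gripper": [225,225]
}}

```text
clock: 3.25
eef_pos: [592.9, -73.1, 25.4]
orientation: [1.691, 2.647, 0.001]
wrist_force: [-1.8, 0.5, 5.9]
grip_width: 0.118
finger_force: 2.9
```

Run:
```python
from h import *
s=ctrl.state();print(s['eef_pos'],s['wrist_force'])
cur=(592.43,-73.34,24.3,114.84)
# pusher waypoints in lane coords (x,y,heading); board centre = pusher + 24.5 along heading
def pw(bx,by,h,n,z=24.3,o=24.5):
    w=L2W(bx-o*np.cos(np.radians(h)),by-o*np.sin(np.radians(h)),h); return (w[0],w[1],z,w[2],n)
plan(cur,[pw(-149.5,-33.3,22,4),pw(-115,-19.5,21,5),pw(-80,-7,16,6)],225)
```

```text
[592.90006887 -73.08175985  25.38869479] [-1.83277397  0.48537591  5.88341823]
[[4, 0, 0], [8, 0, 0], [11, 0, 0], [15, 0, 0], [23, 0, 0]] [[0, 0, -0.0], [0, 0, -0.0], [0, 0, -0.0], [0, 0, -0.0], [0, 0, 0.0]] [225, 225, 225, 225, 225]
[[7, 0, 0], [15, 0, 0], [22, 0, 0], [29, 0, 0], [36, 0, 0]] [[0, 0, 0.01], [0, 0, 0.01], [0, 0, 0.01], [0, 0, 0.02], [0, 0, 0.03]] [225, 225, 225, 225, 225]
[[6, -1, 0], [12, -1, 0], [18, -1, 0], [24, -1, 0], [31, -2, 0]] [[0, 0, 0.02], [0, 0, 0.03], [0, 0, 0.04], [0, 0, 0.06], [0, 0, 0.07]] [225, 225, 225, 225, 225]
end [553.63, 7.93, 24.3, 109.11] lane [-103.3  -13.4]
```

>>> {"method": "carry_out", "body": {
  "translation": [
    [4,0,-1.5],
    [8,0,-1.5],
    [11,0,-1.5],
    [15,0,-1.5],
    [20,0,-1.5]
  ],
  "delta_rot": [
    [0,0,0],
    [0,0,0],
    [0,0,0],
    [0,0,0],
    [0,0,0]
  ],
  "gripper": [225,225,225,225,225]
}}

```text
clock: 3.75
eef_pos: [584.1, -54.7, 25.6]
orientation: [-1.691, -2.648, 0.0]
wrist_force: [-0.2, -0.8, -0.2]
grip_width: 0.119
finger_force: 0.1
```

>>> {"method": "carry_out", "body": {
  "translation": [
    [7,0,0],
    [14,0,0],
    [21,0,0],
    [28,0,0],
    [35,0,0]
  ],
  "delta_rot": [
    [0,0,0],
    [0,0,0.01],
    [0,0,0.01],
    [0,0,0.02],
    [0,0,0.03]
  ],
  "gripper": [225,225,225,225,225]
}}

```text
clock: 4.25
eef_pos: [569.3, -22.6, 25.8]
orientation: [1.731, 2.621, 0.0]
wrist_force: [0.4, -0.5, 0.2]
grip_width: 0.12
finger_force: 0.0
```

Run:
```python
from h import *
im,_=save('top','t2.png'); cv2.imwrite('pics/c2.png',cv2.resize(im[200:310,330:450,::-1],None,fx=5,fy=5,interpolation=cv2.INTER_CUBIC))
s=ctrl.state();print(s['eef_pos'],s['wrist_force'],W2L(s['eef_pos']))
```

```text
[568.71029901 -21.64941363  25.75315207] [-1.36589307  0.6590695  -0.02978762] [-133.58580863  -26.98636008]
```

View pics/c2.png

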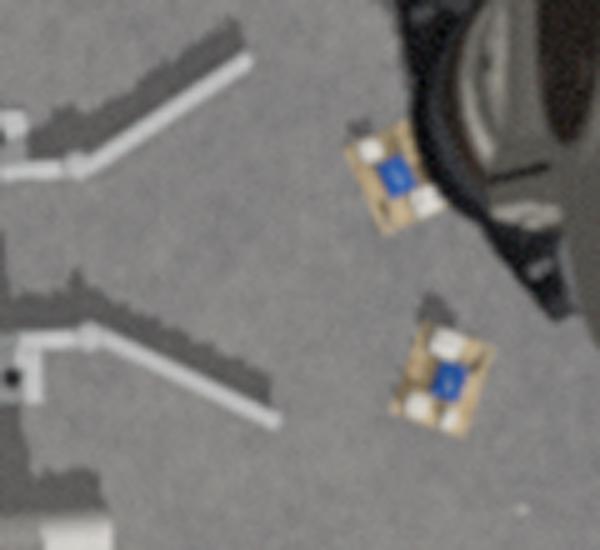

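Board A is being pushed squarely: its leading edge runs from crop px (346,148) to (388,236). Board B at (445,380) has not moved.

```bash
cat >> h.py <<'E'
def blues(n,lo=(-170,-90),hi=(112,90),z=12.5):
    im,_=imaging.grab_frame(n); h=cv2.cvtColor(im,cv2.COLOR_RGB2HSV)
    m=((h[...,0]>100)&(h[...,0]<130)&(h[...,1]>120)).astype(np.uint8)
    k,l,s,c=cv2.connectedComponentsWithStats(m); out=[]
    for i in range(1,k):
        if s[i,4]<6: continue
        q=W2L(plane(n,[c[i]],z)[0])
        if (q>lo).all() and (q<hi).all(): out.append((q.round(1).tolist(),int(s[i,4])))
    return out
def pw(bx,by,h,n,z=25.8,o=24.5):
    w=L2W(bx-o*np.cos(np.radians(h)),by-o*np.sin(np.radians(h)),h); return (w[0],w[1],z,w[2],n)
E
python3 - <<'E'
from h import *
e=plane('top',crop2px([(346,148),(388,236)],330,200,5),2)
E_=np.array([W2L(q) for q in e]); print(E_, E_.mean(0)); d=E_[0]-E_[1]; print('heading',np.degrees(np.arctan2(d[0],-d[1])), np.linalg.norm(d))
print(blues('top'),blues('side'))
t=np.radians(114.84); c=np.array([592.43,-73.34])+55*np.array([np.cos(t),np.sin(t)]); cur=(*c,25.8,114.84-np.degrees(.03)); print(cur,W2L(c))
plan(cur,[pw(-80,-8,14,5),pw(-45,-1,6,5),pw(-5,0,1,5)],225)
E
```

```text
[[ -95.52979803  -31.33954091]
 [-108.08562055    0.89692265]] [-101.80770929  -15.22130913]
heading 21.28048144289113 34.59535029349585
[([-110.1, -18.9], 29), ([-123.9, 53.1], 30)] [([-111.9, 52.5], 21), ([-98.5, -18.4], 22)]
(np.float64(569.3252849373506), np.float64(-23.428356650238577), 25.8, np.float64(113.12112661460753)) [-135.39358741  -27.51055648]
[[7, 0, 0], [14, -1, 0], [21, -1, 0], [27, -1, 0], [34, -2, 0]] [[0, 0, 0.02], [0, 0, 0.04], [0, 0, 0.07], [0, 0, 0.09], [0, 0, 0.11]] [225, 225, 225, 225, 225]
[[8, 0, 0], [15, -1, 0], [22, -1, 0], [29, -1, 0], [36, -2, 0]] [[0, 0, 0.03], [0, 0, 0.05], [0, 0, 0.08], [0, 0, 0.11], [0, 0, 0.14]] [225, 225, 225, 225, 225]
[[8, 1, 0], [16, 1, 0], [24, 1, 0], [32, 1, 0], [40, 1, 0]] [[0, 0, 0.02], [0, 0, 0.03], [0, 0, 0.05], [0, 0, 0.07], [0, 0, 0.09]] [225, 225, 225, 225, 225]
end [536.67, 80.62, 25.8, 93.64] lane [-29.8  -0.2]
```

>>> {"method": "carry_out", "body": {
  "translation": [
    [7,0,0],
    [14,-1,0],
    [21,-1,0],
    [27,-1,0],
    [34,-2,0]
  ],
  "delta_rot": [
    [0,0,0.02],
    [0,0,0.04],
    [0,0,0.07],
    [0,0,0.09],
    [0,0,0.11]
  ],
  "gripper": [225,225,225,225,225]
}}

```text
clock: 4.9
eef_pos: [554.7, 7.3, 25.9]
orientation: [1.873, 2.521, 0.0]
wrist_force: [0.3, 0.0, 0.1]
grip_width: 0.116
finger_force: 0.2
```

Run:
```python
from h import *
print(blues('top'),blues('side'),W2L(ctrl.state()['eef_pos']),ctrl.state()['wrist_force'])
```

```text
[([-80.9, -8.9], 37), ([-120.4, 54.6], 7)] [([-111.9, 52.5], 21), ([-68.4, -7.5], 22)] [-103.51192014  -13.92731544] [-0.38274098  0.00578865  0.54239859]
```

>>> {"method": "carry_out", "body": {
  "translation": [
    [8,0,0],
    [15,-1,0],
    [22,-1,0],
    [29,-1,0],
    [36,-2,0]
  ],
  "delta_rot": [
    [0,0,0.03],
    [0,0,0.05],
    [0,0,0.08],
    [0,0,0.11],
    [0,0,0.14]
  ],
  "gripper": [225,225,225,225,225]
}}

```text
clock: 5.5
eef_pos: [542.4, 41.0, 25.9]
orientation: [2.045, 2.384, 0.0]
wrist_force: [-0.1, -0.5, 1.6]
grip_width: 0.116
finger_force: 0.1
```

Run:
```python
from h import *
im,_=save('top','t3.png'); cv2.imwrite('pics/c3.png',cv2.resize(im[200:310,300:420,::-1],None,fx=5,fy=5,interpolation=cv2.INTER_CUBIC))
print(blues('top'),blues('side'),W2L(ctrl.state()['eef_pos']),ctrl.state()['wrist_force'])
```

```text
[([-42.4, -0.8], 12)] [([-111.9, 52.5], 21), ([-33.9, -0.7], 27)] [-69.59275525  -3.61123782] [ 0.82126129 -0.80023008 -1.3871559 ]
```

View pics/c3.png

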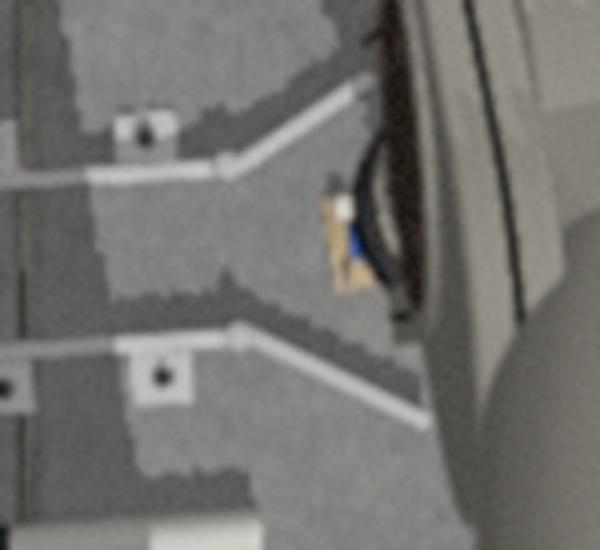

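Board A is centred in the funnel mouth and square to the lane, at crop px (350,243). I'll push it straight through the gate.

Run:
```python
from h import *
c=np.array([569.325,-23.428,113.12])
for dx,dy,r in((34,-2,.11),(36,-2,.14)):
    t=np.radians(c[2]); c[:2]+=dx*np.array([np.cos(t),np.sin(t)])+dy*np.array([np.sin(t),-np.cos(t)]); c[2]-=np.degrees(r)
print(c,W2L(c))
plan((c[0],c[1],25.8,c[2]),[pw(-22,0,1,5,o=21),pw(83,0,0,13,o=21),pw(76,0,0,2,o=21)],225)
```

```text
[541.80514152  40.93763788  98.79605512] [-69.71769777  -3.28212144]
[[5, 0, 0], [11, 0, 0], [16, 0, 0], [22, 0, 0], [27, 0, 0]] [[0, 0, 0.02], [0, 0, 0.03], [0, 0, 0.05], [0, 0, 0.07], [0, 0, 0.09]] [225, 225, 225, 225, 225]
[[8, 0, 0], [16, 0, 0], [24, 0, 0], [32, 0, 0], [40, 0, 0]] [[0, 0, -0.0], [0, 0, -0.0], [0, 0, -0.0], [0, 0, 0.0], [0, 0, 0.0]] [225, 225, 225, 225, 225]
[[8, 0, 0], [16, 0, 0], [24, 0, 0], [33, 1, 0], [41, 1, 0]] [[0, 0, 0.0], [0, 0, 0.0], [0, 0, 0.01], [0, 0, 0.01], [0, 0, 0.01]] [225, 225, 225, 225, 225]
[[8, 0, 0], [16, 0, 0], [24, 0, 0], [20, 0, 0], [17, 0, 0]] [[0, 0, 0.0], [0, 0, 0.0], [0, 0, 0.0], [0, 0, 0.0], [0, 0, 0.0]] [225, 225, 225, 225, 225]
end [532.62, 165.5, 25.8, 93.07] lane [55.1 -0.4]
```

>>> {"method": "carry_out", "body": {
  "translation": [
    [5,0,0],
    [11,0,0],
    [16,0,0],
    [22,0,0],
    [27,0,0]
  ],
  "delta_rot": [
    [0,0,0.02],
    [0,0,0.03],
    [0,0,0.05],
    [0,0,0.07],
    [0,0,0.09]
  ],
  "gripper": [225,225,225,225,225]
}}

```text
clock: 6.15
eef_pos: [537.9, 68.3, 25.8]
orientation: [2.151, 2.29, 0.0]
wrist_force: [0.5, -0.6, 0.6]
grip_width: 0.118
finger_force: 0.1
```

>>> {"method": "carry_out", "body": {
  "translation": [
    [8,0,0],
    [16,0,0],
    [24,0,0],
    [32,0,0],
    [40,0,0]
  ],
  "delta_rot": [
    [0,0,0],
    [0,0,0],
    [0,0,0],
    [0,0,0],
    [0,0,0]
  ],
  "gripper": [225,225,225,225,225]
}}

```text
clock: 6.65
eef_pos: [535.3, 108.5, 25.8]
orientation: [2.149, 2.292, 0.0]
wrist_force: [-0.5, -0.9, -0.3]
grip_width: 0.121
finger_force: 0.1
```

Run:
```python
from h import *
print(blues('top'),blues('side'),W2L(ctrl.state()['eef_pos']),ctrl.state()['wrist_force'])
```

```text
[] [([33.7, 0.5], 34)] [-1.45282669 -0.20792371] [ 0.73900795 -0.7371134   0.36426952]
```

>>> {"method": "carry_out", "body": {
  "translation": [
    [8,0,0],
    [16,0,0],
    [24,0,0],
    [32,0,0],
    [40,0,0]
  ],
  "delta_rot": [
    [0,0,0],
    [0,0,0],
    [0,0,0],
    [0,0,0],
    [0,0,0]
  ],
  "gripper": [225,225,225,225,225]
}}

```text
clock: 7.25
eef_pos: [532.7, 148.4, 25.8]
orientation: [-2.149, -2.292, -0.0]
wrist_force: [0.4, -0.2, 0.3]
grip_width: 0.117
finger_force: 0.0
```

>>> {"method": "carry_out", "body": {
  "translation": [
    [8,0,0],
    [16,0,0],
    [22,0,0],
    [18,0,0],
    [12,0,0]
  ],
  "delta_rot": [
    [0,0,0],
    [0,0,0],
    [0,0,0],
    [0,0,0],
    [0,0,0]
  ],
  "gripper": [225,225,225,225,225]
}}

```text
clock: 7.75
eef_pos: [532.0, 159.6, 25.8]
orientation: [2.148, 2.292, -0.0]
wrist_force: [-0.4, 0.4, 0.7]
grip_width: 0.115
finger_force: 0.0
```

>>> {"method": "carry_out", "body": {
  "translation": [
    [0,0,-15],
    [0,0,-35],
    [0,0,-60],
    [0,0,-75],
    [0,0,-75]
  ],
  "delta_rot": [
    [0,0,0],
    [0,0,0],
    [0,0,0],
    [0,0,0],
    [0,0,0]
  ],
  "gripper": [225,225,225,225,225]
}}

```text
clock: 8.25
eef_pos: [533.9, 159.2, 103.3]
orientation: [2.149, 2.288, 0.007]
wrist_force: [0.1, 0.0, 0.2]
grip_width: 0.116
finger_force: 0.0
```

Run:
```python
from h import *
print(blues('top'),blues('side'),W2L(ctrl.state()['eef_pos']),ctrl.state()['wrist_force'])
c=np.array([541.805,40.938,98.796])
for dx,dy,r in((27,0,.09),(40,0,0),(40,0,0),(12,0,0)):
    t=np.radians(c[2]); c[:2]+=dx*np.array([np.cos(t),np.sin(t)])+dy*np.array([np.sin(t),-np.cos(t)]); c[2]-=np.degrees(r)
print(c,W2L(c))
# B: centre lane (-124,52.5), heading -23
s=pw(-124,52.5,-23,1,o=38)
plan((c[0],c[1],100.8,c[2]),[(s[0],s[1],100.8,s[3],10),(s[0],s[1],25.8,s[3],5)],225)
```

```text
[([-123.9, 53.1], 31)] [([-112.2, 52.8], 20), ([96.0, 0.8], 29)] [48.57171808  0.5290652 ] [-0.22448158  0.08537286  0.10486846]
[531.83641121 159.43492154  93.63937984] [49.13218058  0.67871651]
[[-21, -7, 0], [-41, -14, 0], [-62, -21, 0], [-83, -28, 0], [-104, -35, 0]] [[0, 0, 0.04], [0, 0, 0.08], [0, 0, 0.12], [0, 0, 0.17], [0, 0, 0.21]] [225, 225, 225, 225, 225]
[[-21, -2, 0], [-43, -5, 0], [-65, -7, 0], [-86, -10, 0], [-108, -12, 0]] [[0, 0, 0.04], [0, 0, 0.08], [0, 0, 0.12], [0, 0, 0.16], [0, 0, 0.2]] [225, 225, 225, 225, 225]
[[0, 0, 15], [0, 0, 30], [0, 0, 45], [0, 0, 60], [0, 0, 75]] [[0, 0, 0.0], [0, 0, 0.0], [0, 0, 0.0], [0, 0, 0.0], [0, 0, 0.0]] [225, 225, 225, 225, 225]
end [475.87, -51.67, 25.8, 70.15] lane [-158.9   67.3]
```

>>> {"method": "carry_out", "body": {
  "translation": [
    [-21,-7,0],
    [-41,-14,0],
    [-62,-21,0],
    [-83,-28,0],
    [-104,-35,0]
  ],
  "delta_rot": [
    [0,0,0.04],
    [0,0,0.08],
    [0,0,0.12],
    [0,0,0.17],
    [0,0,0.21]
  ],
  "gripper": [225,225,225,225,225]
}}

```text
clock: 8.85
eef_pos: [502.2, 52.4, 99.1]
orientation: [-2.378, -2.05, 0.004]
wrist_force: [0.2, 0.2, 0.1]
grip_width: 0.118
finger_force: 0.0
```

>>> {"method": "carry_out", "body": {
  "translation": [
    [-21,-2,0],
    [-43,-5,0],
    [-65,-7,0],
    [-86,-10,0],
    [-108,-12,0]
  ],
  "delta_rot": [
    [0,0,0.04],
    [0,0,0.08],
    [0,0,0.12],
    [0,0,0.16],
    [0,0,0.2]
  ],
  "gripper": [225,225,225,225,225]
}}

```text
clock: 9.35
eef_pos: [474.5, -52.4, 99.2]
orientation: [-2.571, -1.802, 0.004]
wrist_force: [0.3, -0.0, 0.5]
grip_width: 0.118
finger_force: 0.0
```

>>> {"method": "carry_out", "body": {
  "translation": [
    [0,0,20],
    [0,0,45],
    [0,0,62],
    [0,0,70],
    [0,0,75]
  ],
  "delta_rot": [
    [0,0,0],
    [0,0,0],
    [0,0,0],
    [0,0,0],
    [0,0,0]
  ],
  "gripper": [225,225,225,225,225]
}}

```text
clock: 9.85
eef_pos: [474.4, -51.6, 25.1]
orientation: [-2.569, -1.804, 0.005]
wrist_force: [-14.4, 1.3, 47.4]
grip_width: 0.119
finger_force: 24.1
```

Run:
```python
from h import *
s=ctrl.state(); print(blues('top'),s['eef_pos'],W2L(s['eef_pos']),s['wrist_force'])
plan((475.87,-51.67,25.8,70.15),[pw(-115,48.7,-23,4,o=21),pw(-85,34,-26,5,o=21),pw(-55,18,-26,5,o=21),pw(-25,6,-18,5,o=21),pw(0,0,-8,4,o=21)],225)
```

```text
[([84.7, 1.3], 25), ([-123.8, 53.1], 30)] [474.43093985 -51.5715613   25.12985769] [-158.69976676   68.68611031] [-14.35615387   1.34991654  47.36958136]
[[7, 0, 0], [13, 0, 0], [20, 0, 0], [27, 0, 0], [33, 0, 0]] [[0, 0, 0.0], [0, 0, 0.0], [0, 0, 0.0], [0, 0, 0.0], [0, 0, 0.01]] [225, 225, 225, 225, 225]
[[7, 0, 0], [14, 0, 0], [20, 1, 0], [27, 1, 0], [34, 1, 0]] [[0, 0, 0.02], [0, 0, 0.03], [0, 0, 0.04], [0, 0, 0.05], [0, 0, 0.05]] [225, 225, 225, 225, 225]
[[7, 0, 0], [13, 1, 0], [20, 1, 0], [27, 1, 0], [33, 1, 0]] [[0, 0, -0.0], [0, 0, -0.0], [0, 0, -0.0], [0, 0, -0.0], [0, 0, -0.03]] [225, 225, 225, 225, 225]
[[7, 0, 0], [13, 1, 0], [20, 1, 0], [26, 1, 0], [33, 1, 0]] [[0, 0, -0.03], [0, 0, -0.06], [0, 0, -0.08], [0, 0, -0.11], [0, 0, -0.16]] [225, 225, 225, 225, 225]
[[6, 1, 0], [13, 1, 0], [19, 2, 0]] [[0, 0, -0.04], [0, 0, -0.08], [0, 0, -0.13]] [225, 225, 225]
end [532.94, 89.25, 25.8, 85.05] lane [-21.    3.1]
```

>>> {"method": "carry_out", "body": {
  "translation": [
    [0,0,-2],
    [0,0,-2]
  ],
  "delta_rot": [
    [0,0,0],
    [0,0,0]
  ],
  "gripper": [225,225]
}}

```text
clock: 10.1
eef_pos: [476.7, -51.5, 28.3]
orientation: [2.57, 1.806, 0.001]
wrist_force: [0.5, 0.3, 0.1]
grip_width: 0.12
finger_force: 0.0
```

Run:
```python
from h import *
s=ctrl.state(); print(s['eef_pos'],W2L(s['eef_pos']),s['wrist_force']); print(R.from_rotvec(s['orientation']).as_matrix().round(4))
```

```text
[476.72458764 -51.53663047  28.26679739] [-158.78092304   66.39363261] [0.46247698 0.28491181 0.05852555]
[[ 3.390e-01  9.408e-01  1.200e-03]
 [ 9.408e-01 -3.390e-01 -1.000e-04]
 [ 3.000e-04  1.200e-03 -1.000e+00]]
```

>>> {"method": "carry_out", "body": {
  "translation": [
    [0,0,1.8],
    [7,0,1.8],
    [14,0,1.8],
    [20,0,1.8],
    [26,0,1.8]
  ],
  "delta_rot": [
    [0,0,0],
    [0,0,0],
    [0,0,0],
    [0,0,0],
    [0,0,0]
  ],
  "gripper": [225,225,225,225,225]
}}

```text
clock: 10.6
eef_pos: [485.3, -26.3, 26.0]
orientation: [2.57, 1.807, 0.0]
wrist_force: [0.1, 0.4, 1.0]
grip_width: 0.12
finger_force: 0.0
```

Run:
```python
from h import *
s=ctrl.state(); print(blues('top'),blues('side'),s['eef_pos'],W2L(s['eef_pos']),s['wrist_force']);
```

```text
[([84.6, 1.4], 26), ([-114.4, 49.5], 33)] [([-102.9, 48.4], 24), ([95.7, 0.7], 30)] [485.265778   -26.28949815  26.00174728] [-133.99824721   56.58605382] [0.14103602 0.43578192 1.04947692]
```

Run:
```python
from h import *
t=np.radians(70.15)
plan((475.87+26*np.cos(t),-51.67+26*np.sin(t),26,70.15),[pw(-85,34,-26,5,o=21),pw(-55,18,-25,5,o=21),pw(-25,5,-16,5,o=21),pw(10,0,-2,5,o=21),pw(42,0,0,5,o=21)],225)
```

```text
[[7, 0, 0], [14, 0, 0], [20, 1, 0], [27, 1, 0], [34, 1, 0]] [[0, 0, 0.01], [0, 0, 0.02], [0, 0, 0.03], [0, 0, 0.05], [0, 0, 0.06]] [225, 225, 225, 225, 225]
[[7, 0, 0], [14, 1, 0], [20, 1, 0], [27, 1, 0], [34, 1, 0]] [[0, 0, -0.01], [0, 0, -0.01], [0, 0, -0.01], [0, 0, -0.02], [0, 0, -0.02]] [225, 225, 225, 225, 225]
[[7, 1, 0], [13, 1, 0], [20, 2, 0], [26, 2, 0], [33, 3, 0]] [[0, 0, -0.03], [0, 0, -0.06], [0, 0, -0.09], [0, 0, -0.13], [0, 0, -0.16]] [225, 225, 225, 225, 225]
[[7, 0, 0], [14, 0, 0], [21, 0, 0], [28, 0, 0], [36, 0, 0]] [[0, 0, -0.05], [0, 0, -0.1], [0, 0, -0.14], [0, 0, -0.19], [0, 0, -0.24]] [225, 225, 225, 225, 225]
[[6, 0, 0], [12, 0, 0], [19, 0, 0], [25, 0, 0], [32, 0, 0]] [[0, 0, -0.01], [0, 0, -0.02], [0, 0, -0.02], [0, 0, -0.03], [0, 0, -0.04]] [225, 225, 225, 225, 225]
end [534.41, 131.77, 26.0, 93.07] lane [21.4 -0.5]
```

>>> {"method": "carry_out", "body": {
  "translation": [
    [7,0,0],
    [14,0,0],
    [20,1,0],
    [27,1,0],
    [34,1,0]
  ],
  "delta_rot": [
    [0,0,0.01],
    [0,0,0.02],
    [0,0,0.03],
    [0,0,0.05],
    [0,0,0.06]
  ],
  "gripper": [225,225,225,225,225]
}}

```text
clock: 11.2
eef_pos: [497.7, 5.1, 26.0]
orientation: [2.624, 1.727, 0.0]
wrist_force: [0.3, -0.4, -0.1]
grip_width: 0.116
finger_force: 0.1
```

>>> {"method": "carry_out", "body": {
  "translation": [
    [7,0,0],
    [14,1,0],
    [20,1,0],
    [27,1,0],
    [34,1,0]
  ],
  "delta_rot": [
    [0,0,-0.01],
    [0,0,-0.01],
    [0,0,-0.01],
    [0,0,-0.02],
    [0,0,-0.02]
  ],
  "gripper": [225,225,225,225,225]
}}

```text
clock: 11.7
eef_pos: [512.0, 35.9, 26.0]
orientation: [2.606, 1.754, -0.0]
wrist_force: [0.6, 0.2, 0.5]
grip_width: 0.115
finger_force: 0.2
```

Run:
```python
from h import *
im,_=save('top','t4.png'); cv2.imwrite('pics/c4.png',cv2.resize(im[200:310,300:420,::-1],None,fx=5,fy=5,interpolation=cv2.INTER_CUBIC))
s=ctrl.state(); print(blues('top'),blues('side'),s['eef_pos'],W2L(s['eef_pos']),s['wrist_force']);
```

```text
[([84.7, 1.3], 25)] [([-42.8, 17.9], 27), ([95.7, 0.7], 30)] [512.61334278  36.82540136  26.11061948] [-72.34776905  26.08034317] [ 0.4667628  -0.05859784 -0.67456218]
```

View pics/c4.png

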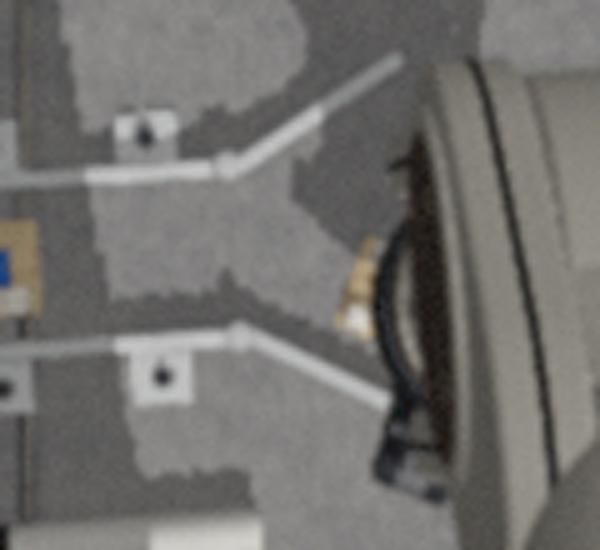

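Board B is in the funnel at crop px (358,290), turned about -23° and clear of the left wing. Board A sits well inside the lane at left.

>>> {"method": "carry_out", "body": {
  "translation": [
    [7,1,0],
    [13,1,0],
    [20,2,0],
    [26,2,0],
    [33,3,0]
  ],
  "delta_rot": [
    [0,0,-0.03],
    [0,0,-0.06],
    [0,0,-0.09],
    [0,0,-0.13],
    [0,0,-0.16]
  ],
  "gripper": [225,225,225,225,225]
}}

```text
clock: 12.35
eef_pos: [527.1, 65.4, 26.0]
orientation: [-2.455, -1.96, 0.0]
wrist_force: [0.5, -0.2, 0.3]
grip_width: 0.118
finger_force: 0.3
```

Run:
```python
from h import *
s=ctrl.state(); print(blues('top'),blues('side'),s['eef_pos'],W2L(s['eef_pos']),s['wrist_force']);
```

```text
[([84.7, 1.3], 25)] [([-13.3, 4.2], 31), ([95.7, 0.7], 30)] [527.11156834  65.36103319  26.00968054] [-44.58218903  10.15698314] [ 0.53967524 -0.18555491  0.28216018]
```

>>> {"method": "carry_out", "body": {
  "translation": [
    [7,0,0],
    [14,0,0],
    [21,0,0],
    [28,0,0],
    [36,0,0]
  ],
  "delta_rot": [
    [0,0,-0.05],
    [0,0,-0.1],
    [0,0,-0.14],
    [0,0,-0.19],
    [0,0,-0.24]
  ],
  "gripper": [225,225,225,225,225]
}}

```text
clock: 12.95
eef_pos: [535.0, 100.2, 25.9]
orientation: [-2.203, -2.239, 0.0]
wrist_force: [-0.1, -0.1, 0.0]
grip_width: 0.118
finger_force: 0.1
```

Run:
```python
from h import *
s=ctrl.state(); print(blues('top'),blues('side'),s['eef_pos'],W2L(s['eef_pos']),s['wrist_force']); 
im,_=save('side','s4.png'); cv2.imwrite('pics/s4c.png',cv2.resize(im[200:320,260:420,::-1],None,fx=5,fy=5,interpolation=cv2.INTER_CUBIC))
```

```text
[([84.6, 1.3], 26)] [([22.4, 0.3], 33), ([95.7, 0.7], 30)] [535.01871437 100.2235736   25.94972934] [-10.16434085   0.49616493] [-0.12634883 -0.11796906  0.0394588 ]
```

View pics/s4c.png

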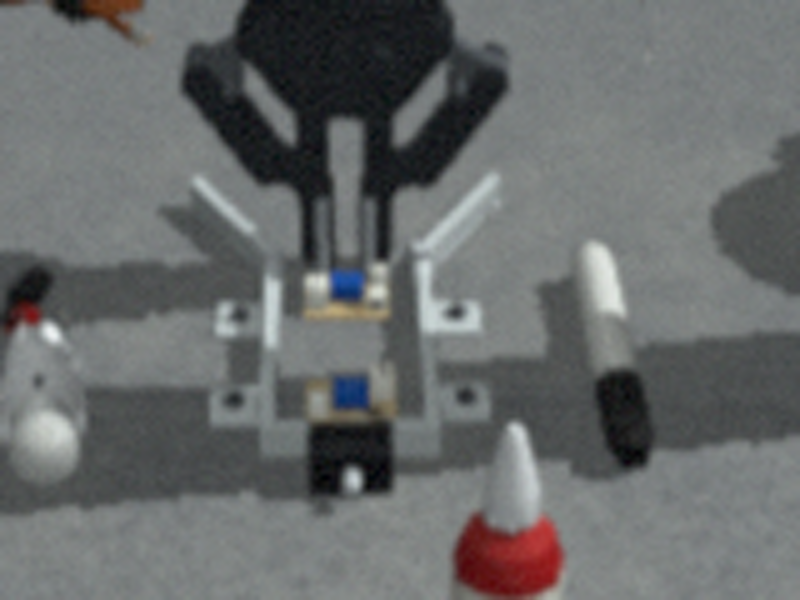

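The side view shows both boards square and centred. Board B at crop px (347,290) is partway through the gate, board A at (350,395) is near the end stop, and the surrounding objects are untouched.

>>> {"method": "carry_out", "body": {
  "translation": [
    [6,0,0],
    [12,0,0],
    [18,0,0],
    [24,0,0],
    [30,0,0]
  ],
  "delta_rot": [
    [0,0,-0.01],
    [0,0,-0.02],
    [0,0,-0.03],
    [0,0,-0.03],
    [0,0,-0.04]
  ],
  "gripper": [225,225,225,225,225]
}}

```text
clock: 13.6
eef_pos: [534.6, 130.5, 26.0]
orientation: [-2.16, -2.281, 0.0]
wrist_force: [0.4, 0.9, -0.4]
grip_width: 0.119
finger_force: 0.0
```

>>> {"method": "carry_out", "body": {
  "translation": [
    [0,0,0],
    [-4,0,0],
    [-8,0,0],
    [-10,0,0],
    [-10,0,-15]
  ],
  "delta_rot": [
    [0,0,0],
    [0,0,0],
    [0,0,0],
    [0,0,0],
    [0,0,0]
  ],
  "gripper": [225,225,225,225,225]
}}

```text
clock: 14.1
eef_pos: [533.4, 118.7, 39.3]
orientation: [-2.16, -2.278, 0.006]
wrist_force: [-0.2, -0.4, -0.8]
grip_width: 0.121
finger_force: 0.0
```

>>> {"method": "carry_out", "body": {
  "translation": [
    [0,0,-25],
    [0,0,-60],
    [-30,0,-90],
    [-70,0,-90],
    [-110,0,-90]
  ],
  "delta_rot": [
    [0,0,0],
    [0,0,0],
    [0,0,0],
    [0,0,0],
    [0,0,0]
  ],
  "gripper": [225,225,225,225,225]
}}

```text
clock: 14.6
eef_pos: [542.1, 9.0, 132.7]
orientation: [2.158, 2.28, 0.004]
wrist_force: [0.4, -0.5, -1.4]
grip_width: 0.117
finger_force: 0.0
```

>>> {"method": "carry_out", "body": {
  "translation": [
    [-30,0,0],
    [-60,0,0],
    [-60,0,0]
  ],
  "delta_rot": [
    [0,0,0],
    [0,0,0],
    [0,0,0]
  ],
  "gripper": [225,225,225]
}}

```text
clock: 14.9
eef_pos: [544.3, -53.7, 131.1]
orientation: [2.167, 2.273, -0.001]
wrist_force: [0.4, 1.2, 0.1]
grip_width: 0.12
finger_force: 0.0
```

Run:
```python
from h import *
s=ctrl.state(); print(blues('top'),blues('side'),s['eef_pos'],W2L(s['eef_pos']),s['wrist_force']); 
im,_=save('top','t5.png'); cv2.imwrite('pics/c5.png',cv2.resize(im[170:320,250:450,::-1],None,fx=4,fy=4,interpolation=cv2.INTER_CUBIC))
```

```text
[([41.2, -1.4], 26), ([84.7, 1.3], 25)] [([53.4, -0.8], 29), ([95.7, 0.7], 30)] [544.29454882 -53.66295853 131.10636929] [-164.32309103   -0.98221839] [0.39822139 1.22255507 0.11551479]
```

View pics/c5.png

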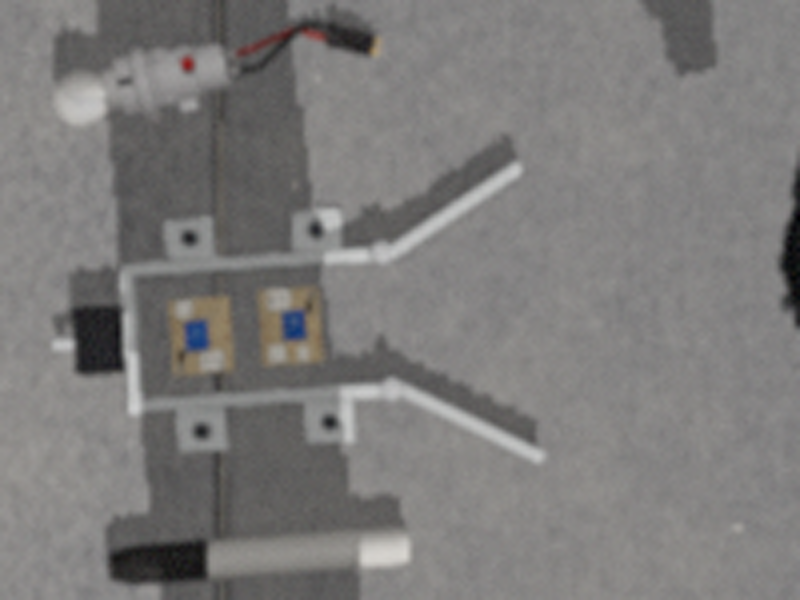

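Both boards lie flat in the lane at crop px (200,335) and (292,325), well past the posts near x≈385. The lamp holder and marker have not moved, and the arm is clear.

```bash
python3 -c "
from plant import finish_job
print(finish_job())"
```

```text
the job is handed in; nothing more can be done
None
```

I swept both boards through the gate one after the other and handed the job in at about 15 s; both lie flat in the lane, fully past the posts, and the lamp holder, marker and glue bottle look undisturbed; the fingertips once pressed the bare table with about 47 N before I lifted them, and no verdict came back.

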